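# Load and clamp a pipe flange in the counter vise

### The arm

A 6-joint arm with a two-finger parallel gripper is mounted at the origin on the work surface. World frame = base frame: x ahead of the robot, y to its left, z up, the work surface at z = 0. Lengths are in m, angles in rad, forces in N, time in s.
With the tool pointing down it reaches from about 0.275 to 0.875 m from the base axis. Payload 12.5 kg.
Tool frame: the origin (TCP) lies at the very end of the fingers, on their centre line; the grasp point (between the pads) lies 19 mm behind it; z points along the fingers, y is the line along which they close (so a half turn about z gives the same grasp; the last joint's range is limited). The gripper opens to 85 mm and grips with 20 to 120 N. Pads are 22 mm wide; open, the fingers measure 114 mm over their backs; the gripper's body (76 mm by 85 mm) begins 54 mm behind the grasp point. The pads swing forward as they close: fully open they stand 13 mm farther back than shut.
Start: joints at [-1.241, 0.351, 1.652, -0, 1.139, -0.085], TCP at [0.222, -0.503, 0.231] pointing down, gripper open.
Joint ranges: [-2.75, 2.75], [-0.79, 2.1], [0.01, 2.65], [-1.57, 4.71], [0.07, 3.14], [-2.87, 2.87]. Speed limits (rad/s): [2.22, 2.22, 2.79, 3.14, 3.14, 3.14].

### API

Orientations are given as a rotation vector (axis times angle).
In Python, from cell import status, imaging, r, nets gives the robot as it stands. The module is installed in compiled form; this text tells all that it offers.
- The arm moves only by the tool step_arm, never from a script. Its argument "moves" is one flat list of numbers, 4 for each row, row after row: the shift along the tool's x, y, z in m, then the turn about the tool's z in rad. In form: [x, y, z, roll, x, y, z, roll, ...]. A call has 1 to 12 rows; each row is the pose to reach, as a shift and turn from the pose commanded when the call began, along the tool's axes at that moment; what a row does not reach only later rows make up. A row lasts 1/10 s, in which the tool goes at most 50 mm and 8.59 degrees, less where a joint would pass 70% of its speed; a pose out of reach is approached as far as the arm can. A call with a gripper value outside its range is refused whole. "hand" is the finger opening in m, from 0 to 0.0854, set as the call begins (left out, the last holds). The fingers move at their own pace and stop on an object; the grip force is fixed at half the most. Time passes only in rows, so rows that repeat a pose let the fingers close. It gives the time, the measured TCP pose, the force, the opening and the grip force at its end, in the units of the state.
- status.read_state(): the state, without advancing time (a new reading comes with each control period).
- imaging.snapshot(name): name is "side" or "top" or "wrist"; returns a dict with "pixels" (384x512x3 uint8, red, green, blue), "depth" (384x512 float32, m along the optical axis (not along the pixel's ray), 0 where there is no reading), "fx", "fy", "cx", "cy" (pixels), "rvec" (rotation vector, rad) and "tvec" (3), from world to camera coordinates, as OpenCV has them. Camera axes: x right, y down, z forward; pixel columns grow to the right and rows downward; lengths in m; the calibration is good to about 2 mm. The wrist camera is an equidistant fisheye: a pixel r from the principal point sees the ray r / f radians off the axis. A picture is of the moment at which its call begins.
- r.finish_job(): hands the job in; it is judged then, once.
Trained networks look in the newest picture that a camera, given by its name, has taken for a name from the list of things; names that differ only in an ending like _2 or _b are one class to them, and where a whole thing is asked for, a point or a joint stands for the part that bears it (a point fixed in the world has none). Each returns a list of dicts, best first, with "conf" (0 to 1); they miss things now and then, are a little off and sometimes report something else, mostly with a low value. They report only what shows in the picture. A call takes as long as a camera call. They do not tell look-alikes from the thing itself.
- nets.search_frame(camera, label): "box" ([left, top, right, bottom] as shares, 0 to 1, of the picture: columns of its width, rows of its height, round what is visible of it).
- nets.trace(camera, label): "region" (384x512 bool, what is visible of it) and "box" ([left, top, right, bottom] as shares, 0 to 1, of the picture: columns of its width, rows of its height, round what is visible of it).
The state is a dict: "t": time; "qpos": joint angles; "dq": joint speeds; "joint_torque": joint torques, N m; "tcp_pos": TCP position; "tcp_rot": TCP orientation; "wrist_force": force on the tool from outside, world axes, zero at the start; "moment": the same for the moment, N m; "opening": finger opening in m; "grip_force": force on a finger pad.
Only numpy, scipy, OpenCV 4.12 (cv2) and the standard library are available. Lean on these libraries where they do the work, as an engineer would, in place of code of your own. Each camera call takes 0.05 s, during which the arm holds its last target. There are 200 camera calls.

### The job

Lower the grey pipe flange over the two brass pins of the blue vise until its plate rests flush on the bed, without dropping it, and let go of it. Then wind the red-knobbed crank clockwise (seen from above) until the sliding jaw has pushed the flange against the fixed jaw and grips it firmly, and let go. Do not disturb the white pipe, the yellow tin, the blue bottle or the brass coupling standing nearby.

Things in the scene. Friction and masses are not known exactly. Their poses are not given: they have to be found in the camera images.
- flange: loose grey PVC flange, 0.25-0.5 kg: plate 110 (x) x 90 (y) x 12 mm with an upright central pipe stub (outside diameter 42, wall 5, top 67 mm above the plate's underside). Two slots through the plate at x = -38 and +38, y = 0, each 15 along x, 22 along y. Origin: centre of the underside, z up. Same shape after a half turn. Starts flat on the table
- bed (a point): midpoint of the two brass pins, on the vise bed's top, 30 mm above the table; x along the line of the pins, y towards sliding jaw and crank, z up. Pins: diameter 12 at x = -38 and +38, 22 mm high, top 6 tapered. A flange centred on them has play of 1.5 mm each way in x, 5 in y; clamped against the fixed jaw its origin is at y = -4
- vise: blue vise bolted to the table, place and yaw vary; origin 30 mm below bed, same axes. Bed 124 wide in x, from y = -85 to 137. Fixed jaw: steel face at y = -49, block back to y = -80, 26 mm above the bed, 120 wide. Drive box under the crank: y = 133 to 199, 70 wide, top 70 mm above the table
- jaw: sliding jaw, blue with a 10 mm black rubber facing, 120 (x) x 30 (y) x 28 mm high; origin: middle of the lower edge of the unsqueezed gripping face; axes as bed, its block lies to +y. Starts at bed y = 60 to 76 mm, touches a flange pushed to the fixed jaw at y = 41; the rubber yields 1 mm per 8 N, so fully tight is about y = 37. Moved only by the crank
- screw (a joint): angle (rad) of the crank spindle, clockwise from above positive: closes the jaw 16 mm a turn (face at bed y = 82 mm - 2.546 mm/rad). Starts at 2.5 to 8.5. The crank drives it through a slip clutch: once the jaw is tight the crank turns on but the spindle stands still; grip is then about 30 N, the firm grip wanted, and stays when let go. Extra turns do no harm
- spindle (a point): crank spindle, a point on its vertical axis at bed x = 0, y = 160 mm, 70 mm above the table
- knob_grip (a point): grip point on the axis of the red crank knob, 116 mm above the table. Knob upright, diameter 24, from 92 to 136 mm above the table, 50 mm from the spindle axis, on a flat crank arm (top at 91 mm). It spins freely on its pin: pinch it from above and carry it round the circle without turning the hand; 5 to 6 N turns it. Any start angle
- pipe: bystander: white upright pipe offcut, diameter 50, 160 high, loose; origin at the centre of its foot. It and the tin stand on the two sides of the flange, 105 to 125 mm from its centre along flange y, either way round
- tin: bystander: yellow paint tin, diameter 72, 110 high, loose; origin at the centre of its foot
- primer: bystander: blue bottle, diameter 56, 150 high, loose; origin at the centre of its foot. It and the coupling stand side by side along the vise at bed x = 165 to 190 mm, one at bed y = -45 to -20 and one at y = 60 to 90, either way round
- coupling: bystander: brass pipe coupling, an upright ring, diameter 76, 85 high, loose; origin at the centre of its foot
Mind the look-alikes: they are no part of the job. Leave any pink or purple look-alike of the flange alone.

How it is judged:
By the outcome, as a careful person would: the job done as asked, in the order asked, and still so for the second after the job is handed in, with the robot touching nothing.
It also fails if it takes over 72 s, if anything falls off the work surface, if the arm or the gripper's body presses on something with over 40 N, if the wrist force passes 120 N, or if a joint passes its speed limit or range.

## Working session

There is one attempt and no reset: what is moved stays moved. The work goes in short steps, Python scripts to look and compute and a tool call to move; the robot and the scene stay as the last step left them, time stands still between calls to the robot, and variables do not carry over. Pictures are saved under pics/ and viewed, at most 10 in all, crops included, and the job is handed in when it is done.

Besides the shell and the picture viewer there is one more tool, called after "Request:" as a command line: name --argument value ..., lists and objects as JSON in quotes. step_arm: Moves the arm, as the interface text tells. Its arguments: {"type":"object","properties":{"moves":{"type":"array"},"hand":{"type":"number"}},"required":["moves"]}

```bash
mkdir -p pics
cat > h.py <<'E'
import numpy as np, cv2, pickle
from cell import status, imaging, r, nets
def snap(n):
    s=imaging.snapshot(n); pickle.dump(s,open(f'{n}.pkl','wb')); return s
def cloud(s):
    d=s['depth']; v,u=np.mgrid[:384,:512]
    x=(u-s['cx'])/s['fx']; y=(v-s['cy'])/s['fy']
    R=cv2.Rodrigues(np.array(s['rvec'],float))[0]
    p=np.stack([x*d,y*d,d],-1)-np.array(s['tvec']).ravel()
    w=p@R; w[d==0]=np.nan; return w
E
python3 - <<'E'
from h import *
t=snap('top'); s=snap('side')
cv2.imwrite('pics/a.png',cv2.resize(np.vstack([t['pixels'],s['pixels']])[:,:,::-1],None,fx=.78,fy=.78) if 0 else cv2.resize(t['pixels'][:,:,::-1],(800,600)))
cv2.imwrite('pics/b.png',cv2.resize(s['pixels'][:,:,::-1],(800,600)))
w=cloud(t)
for l in ['flange','vise','jaw','spindle','knob_grip','pipe','tin','primer','coupling']:
    for o in nets.trace('top',l)[:3]:
        q=w[o['region']]; q=q[~np.isnan(q[:,0])]
        print(l,round(o['conf'],2),np.round(np.array(o['box'])*[512,384,512,384]),np.round(np.median(q,0),3),np.round(np.percentile(q[:,2],[5,95]),3))
print(status.read_state())
E
```

```text
flange 0.81 [351. 228. 395. 270.] [ 0.363 -0.489  0.01 ] [0.003 0.064]
flange 0.74 [302. 166. 344. 203.] [ 0.558 -0.33   0.011] [0.004 0.064]
flange 0.69 [355. 166. 397. 211.] [ 0.545 -0.502  0.011] [0.    0.063]
vise 0.71 [ 87. 161. 198. 231.] [0.529 0.2   0.032] [0.011 0.089]
jaw 0.73 [123. 168. 153. 207.] [0.54  0.233 0.055] [0.03  0.061]
spindle 0.74 [ 89. 160. 198. 229.] [0.529 0.2   0.032] [0.011 0.089]
knob_grip 0.6 [ 86. 175. 100. 183.] [0.551 0.349 0.13 ] [0.107 0.138]
knob_grip 0.39 [300. 136. 326. 164.] [ 0.66  -0.285  0.096] [-0.    0.16]
pipe 0.72 [300. 137. 323. 162.] [ 0.659 -0.285  0.098] [0.003 0.16 ]
pipe 0.49 [ 87. 171. 100. 183.] [0.553 0.351 0.131] [0.036 0.138]
tin 0.61 [315. 213. 347. 234.] [ 0.441 -0.343  0.107] [0.038 0.113]
primer 0.93 [146. 123. 170. 146.] [0.69  0.175 0.1  ] [0.025 0.151]
primer 0.64 [ 86. 163. 199. 230.] [0.53  0.199 0.032] [0.012 0.089]
coupling 0.56 [179. 126. 207. 154.] [0.693 0.079 0.066] [0.003 0.087]
{'t': 0.55, 'qpos': array([-1.24061941e+00,  3.50674498e-01,  1.65181131e+00,  2.03299047e-05,
        1.13911477e+00, -8.46671814e-02]), 'dq': array([-1.89401181e-05, -2.19020594e-03, -5.65998297e-05,  2.42132301e-04,
        1.17198733e-03,  3.12469133e-04]), 'joint_torque': array([-5.50682853e-04, -5.05796421e+01, -2.91531336e+01, -7.17054490e-05,
        8.49096832e-04, -1.77250939e-05]), 'tcp_pos': array([ 0.22166279, -0.50332988,  0.23129923]), 'tcp_rot': array([-3.07424566e+00, -6.46957813e-01, -2.72615072e-05]), 'wrist_force': array([-0.4587713 ,  0.12842249,  0.21075829]), 'moment': array([ 0.0057108 , -0.02860641,  0.05139013]), 'grip_force': 0.0, 'opening': 0.08532809580217081}
```

View pics/a.png

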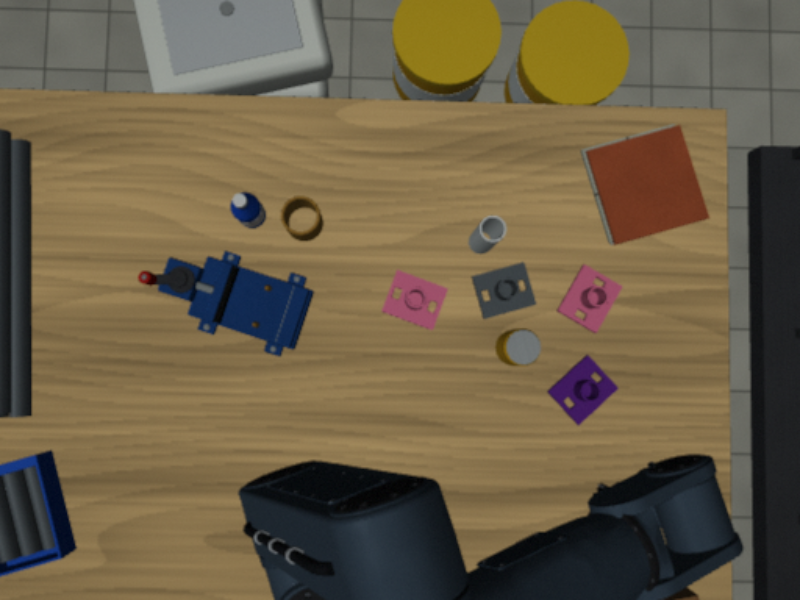

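View pics/b.png

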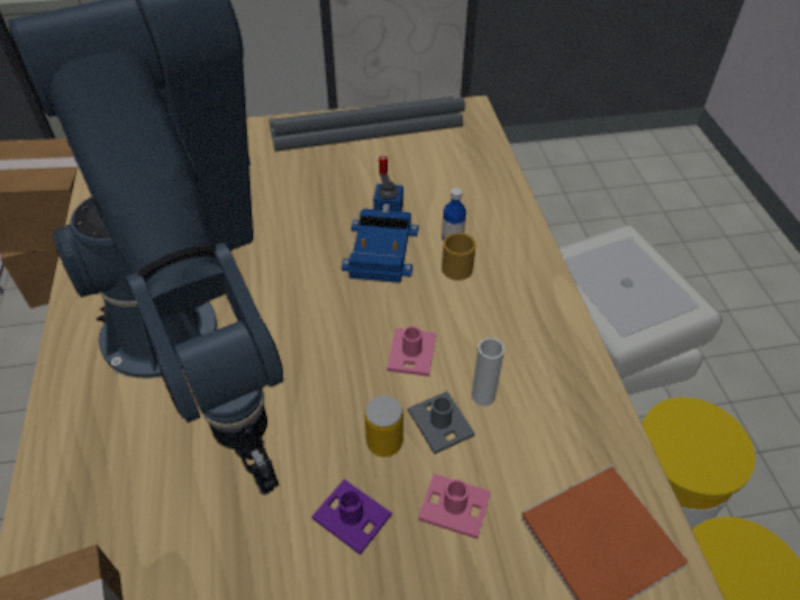

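The top view (800x600) shows four flange-like parts. The grey one is at (504,290), two pink ones at (415,300) and (590,298), and a purple one at (583,390). Only the grey one, between the white pipe (488,233) and the tin (520,347), fits the description. The vise is at (255,300) with its knob at (147,278). I'll confirm with a crop and fit the poses.

Run:
```python
from h import *
t=pickle.load(open('top.pkl','rb')); w=cloud(t); im=t['pixels']
a=cv2.resize(im[125:235,290:400,::-1],(400,400),interpolation=cv2.INTER_CUBIC)
b=cv2.resize(im[150:240,80:210,::-1],(578,400),interpolation=cv2.INTER_CUBIC)[:,:400]
cv2.imwrite('pics/c.png',np.hstack([a,b]))
print(t['fx'],t['cx'],t['cy'],t['rvec'],t['tvec'])
X=w[...,0];Y=w[...,1];Z=w[...,2]
m=(np.hypot(X-.558,Y+.33)<.09)&(Z>.006)&(Z<.02)&(im.max(-1)<130)
rc=cv2.minAreaRect((w[m][:,:2]*1000).astype(np.float32)); print('flange',rc)
m=(np.hypot(X-.558,Y+.33)<.05)&(Z>.055)&(Z<.08); print('stub',w[m].mean(0),cv2.minEnclosingCircle((w[m][:,:2]*1000).astype(np.float32)))
m=(np.hypot(X-.55,Y-.35)<.04)&(Z>.128); print('knob',w[m].mean(0),m.sum())
hsv=cv2.cvtColor(im,cv2.COLOR_RGB2HSV)
reg=np.zeros(m.shape,bool); reg[160:232,120:200]=1
m=reg&(hsv[...,0]<35)&(hsv[...,1]>60)&(Z>.025)&(Z<.07)
n,l,st,c=cv2.connectedComponentsWithStats(m.astype(np.uint8))
for i in range(1,n): print('pin?',st[i],np.round(c[i],1),np.nanmean(w[l==i],0))
m=(np.abs(Z-.03)<.004)&(hsv[...,0]>100)&(hsv[...,0]<125)&(np.hypot(X-.53,Y-.2)<.15)
print('bed',m.sum(),cv2.minAreaRect((w[m][:,:2]*1000).astype(np.float32)))
m=(np.abs(Z-.056)<.006)&(np.hypot(X-.53,Y-.2)<.13)
n,l,st,c=cv2.connectedComponentsWithStats(m.astype(np.uint8))
for i in range(1,n):
    if st[i,4]>20: print('blk',st[i],cv2.minAreaRect((w[l==i][:,:2]*1000).astype(np.float32)))
```

```text
471.6807278824204 247.87742333986137 191.88945045233527 [ 2.2183894  -2.16481665  0.09919276] [-0.10975544  0.52762593  1.45690901]
flange ((556.1726684570312, -331.0206604003906), (168.89413452148438, 116.4395751953125), 10.307448387145996)
stub [ 0.55809704 -0.32984677  0.06440365] ((558.16064453125, -329.9876708984375), 20.789209365844727)
knob [0.55470041 0.35547431 0.13502546] 55
pin? [132 164   1   1   1] [132. 164.] [0.60794756 0.26693432 0.02557167]
pin? [138 165   1   1   1] [138. 165.] [0.60515739 0.24792157 0.02665891]
pin? [121 168   1   1   1] [121. 168.] [0.59030181 0.29149237 0.06111622]
pin? [124 169   1   1   1] [124. 169.] [0.58787918 0.28313376 0.05766941]
pin? [130 169   1   1   1] [130. 169.] [0.59187786 0.27204927 0.02742843]
pin? [127 170   1   1   1] [127. 170.] [0.58486456 0.27350648 0.05928543]
pin? [129 171   1   1   1] [129. 171.] [0.58484978 0.27343167 0.03354195]
pin? [149 178   1   1   1] [149. 178.] [0.56301014 0.20758809 0.05008187]
pin? [181 179   1   1   1] [181. 179.] [0.56465822 0.11256998 0.02739887]
pin? [145 183   1   1   1] [145. 183.] [0.5468
[... 192 characters left out ...]
  1   1   1] [196. 184.] [0.55021395 0.0654399  0.02736119]
pin? [146 188   1   1   1] [146. 188.] [0.53325562 0.21864674 0.03450188]
pin? [162 206   3   3   8] [162.9 207.1] [0.4749296  0.16235018 0.04735975]
bed 1380 ((519.75146484375, 176.95924377441406), (220.80300903320312, 123.55626678466797), 73.00398254394531)
blk [130 167  22  39 377] ((536.7444458007812, 233.67315673828125), (35.44223403930664, 119.53643035888672), 72.70292663574219)
blk [108 169  23  23  84] ((547.65380859375, 288.1910400390625), (47.019832611083984, 76.83384704589844), 52.27375411987305)
blk [176 182  18  38 320] ((493.73394775390625, 91.41189575195312), (30.93657112121582, 118.43498229980469), 73.70503234863281)
```

View pics/c.png

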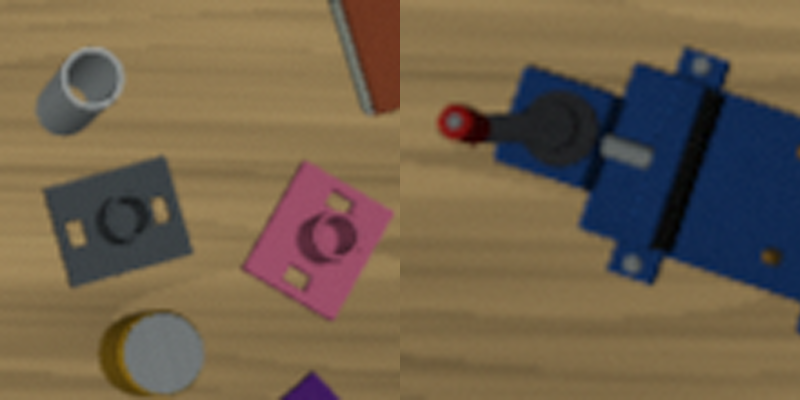

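The crop confirms it: the grey flange is at (118,220), with slots at (75,233) and (160,210). The pink one to its right is a look-alike. Next I'll go above it for a wrist-camera look.

```bash
cat >> h.py <<'E'
def goto(x,y,z,yaw):
    "yaw: world angle (deg) of tool y; prints row"
    s=status.read_state(); R=cv2.Rodrigues(np.array(s['tcp_rot']))[0]
    d=R.T@(np.array([x,y,z])-s['tcp_pos']); c=np.degrees(np.arctan2(R[1,1],R[0,1]))
    e=(yaw-c+90)%180-90
    print('t',round(s['t'],2),'row',np.round(d,4),'roll',round(-np.radians(e),4),'cur yaw',round(c,2),'q',np.round(s['qpos'],2),'tilt',np.round(R[:,2],4))
E
python3 -c "
from h import *
goto(.558,-.33,.2,-75)"
```

```text
t 0.55 row [ 0.3777 -0.0231  0.0313] roll 0.153 cur yaw -66.23 q [-1.24  0.35  1.65  0.    1.14 -0.08] tilt [ 0.  0. -1.]
```

Request:
step_arm --moves '[0.3777,-0.0231,0.0,0.153,0.3777,-0.0231,0.0,0.153,0.3777,-0.0231,0.0,0.153,0.3777,-0.0231,0.0,0.153,0.3777,-0.0231,0.0,0.153,0.3777,-0.0231,0.0,0.153,0.3777,-0.0231,0.0,0.153,0.3777,-0.0231,0.0,0.153,0.3777,-0.0231,0.031,0.153,0.3777,-0.0231,0.031,0.153,0.3777,-0.0231,0.031,0.153,0.3777,-0.0231,0.031,0.153]' --hand 0.085

```text
t: 1.75
tcp_pos: [0.5579, -0.3308, 0.2017]
tcp_rot: [3.114, 0.408, 0.002]
wrist_force: [-0.4, -0.4, 0.2]
opening: 0.0848
grip_force: 0.0
```

```bash
cat >> h.py <<'E'
def ray(s,uv):
    "wrist fisheye: pixel(s) -> camera centre, world ray directions"
    uv=np.atleast_2d(uv).astype(float); x=(uv[:,0]-s['cx'])/s['fx']; y=(uv[:,1]-s['cy'])/s['fy']
    th=np.hypot(x,y); k=np.where(th>1e-9,np.sin(th)/np.maximum(th,1e-9),1)
    R=cv2.Rodrigues(np.array(s['rvec'],float))[0]
    return -R.T@np.array(s['tvec']).ravel(), np.c_[x*k,y*k,np.cos(th)]@R
def onz(s,uv,z):
    c,d=ray(s,uv); return c+d*((z-c[2])/d[:,2])[:,None]
def wcloud(s):
    v,u=np.mgrid[:384,:512]; c,d=ray(s,np.c_[u.ravel(),v.ravel()])
    R=cv2.Rodrigues(np.array(s['rvec'],float))[0]; zc=d@R[2]
    w=c+d*(s['depth'].ravel()/zc)[:,None]; w[s['depth'].ravel()==0]=np.nan
    return w.reshape(384,512,3)
E
python3 - <<'E'
from h import *
s=snap('wrist'); cv2.imwrite('pics/d.png',cv2.resize(s['pixels'][:,:,::-1],(800,600)))
print(s['fx'],s['cx'],s['cy'],s['rvec'],s['tvec'],ray(s,[[256,192]]))
goto(.558,-.33,.2,-75)
w=wcloud(s); im=s['pixels']
m=(np.hypot(w[...,0]-.558,w[...,1]+.33)<.075)&(abs(w[...,2]-.012)<.004)&(im.max(-1)<110)
q=w[m]; print(len(q)); print(cv2.minAreaRect((q[:,:2]*1000).astype(np.float32)))
m=(np.hypot(w[...,0]-.558,w[...,1]+.33)<.04)&(abs(w[...,2]-.067)<.004)
print(cv2.minEnclosingCircle((w[m][:,:2]*1000).astype(np.float32)),m.sum())
E
```

```text
297.3186396354542 257.37671533833213 187.41427573929127 [-2.2874136   1.75846102  0.27010987] [-0.46334725  0.40289197  0.48763239] (array([ 0.63253481, -0.31053934,  0.34389385]), array([[-0.30680232, -0.07835623, -0.94854238]]))
t 1.8 row [ 0.0003 -0.0008  0.0018] roll -0.001 cur yaw -75.06 q [-0.61  0.56  1.41 -0.    1.18  0.7 ] tilt [ 0.0015 -0.0011 -1.    ]
5310
((555.4107055664062, -333.61053466796875), (90.59817504882812, 109.26837921142578), 16.65288734436035)
((555.6862182617188, -333.6660461425781), 20.884326934814453) 601
```

View pics/d.png

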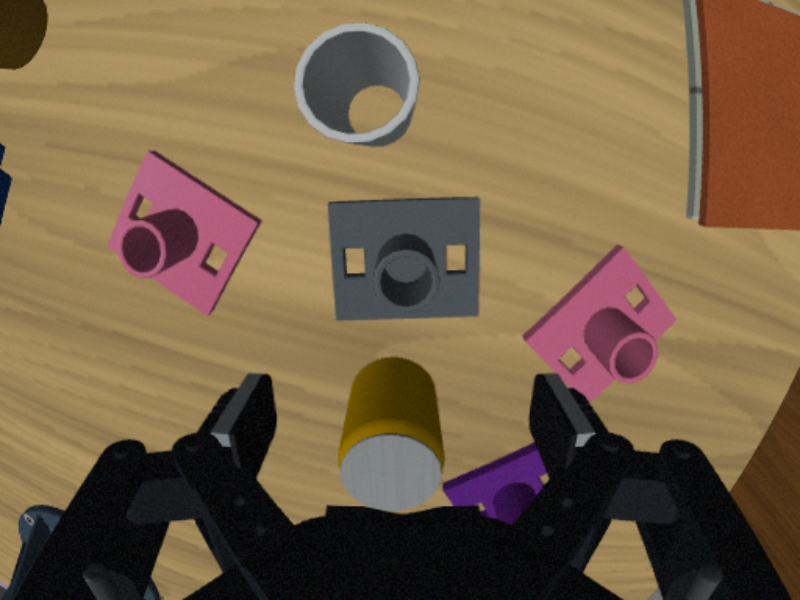

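The wrist view shows the grey flange at (405,260), between the pipe (357,85) and the tin (392,430). The camera side would pass close over the tall pipe on the way down, so I'll turn the hand half round. That puts the camera over the shorter tin and gives a second view.

Request:
step_arm --moves '[0,-0.001,0,-1.584,0,-0.001,0,-1.584,0,-0.001,0,-1.584,0,-0.001,0,-1.584,0,-0.001,0,-1.584,0,-0.001,0,-1.584,0,-0.001,0,-1.584,0,-0.001,0,-1.584,0,-0.001,0,-1.584,0,-0.001,0,-1.584,0,-0.001,0,-1.584]'

```text
t: 2.9
tcp_pos: [0.5577, -0.3297, 0.2016]
tcp_rot: [1.889, 2.508, 0.0]
wrist_force: [-0.3, 0.2, -1.2]
opening: 0.085
grip_force: 0.0
```

Request:
step_arm --moves '[0,0,0,-1.584,0,0,0,-1.584,0,0,0,-1.584,0,0,0,-1.584,0,0,0,-1.584,0,0,0,-1.584,0,0,0,-1.584,0,0,0,-1.584,0,0,0,-1.584,0,0,0,-1.584,0,0,0,-1.584,0,0,0,-1.584]'

```text
t: 4.1
tcp_pos: [0.5577, -0.3296, 0.2015]
tcp_rot: [-0.452, 3.108, -0.002]
wrist_force: [0.7, 0.7, -0.2]
opening: 0.0847
grip_force: 0.0
```

```bash
cat >> h.py <<'E'
def flange(s,cx,cy,zb):
    w=wcloud(s); im=s['pixels']
    m=(np.hypot(w[...,0]-cx,w[...,1]-cy)<.075)&(abs(w[...,2]-zb-.012)<.004)&(im.max(-1)<110)
    print('plate',m.sum(),cv2.minAreaRect((w[m][:,:2]*1000).astype(np.float32)))
    m=(np.hypot(w[...,0]-cx,w[...,1]-cy)<.04)&(abs(w[...,2]-zb-.067)<.004)
    if m.sum(): print('stub',cv2.minEnclosingCircle((w[m][:,:2]*1000).astype(np.float32)),m.sum(),np.median(w[m][:,2]))
E
python3 - <<'E'
from h import *
s=snap('wrist'); print(ray(s,[[256,192]])[0])
flange(s,.557,-.332,0)
goto(.557,-.332,.036,-73.5)
E
```

```text
[ 0.48323019 -0.35139707  0.34348082]
plate 5476 ((555.4158935546875, -333.88262939453125), (90.56438446044922, 109.9671401977539), 16.598066329956055)
stub ((555.2554931640625, -333.5578918457031), 20.9021053314209) 611 0.06622728325464139
t 4.15 row [ 0.0015 -0.002   0.1653] roll -0.0025 cur yaw 106.36 q [-0.61  0.56  1.41  0.    1.17 -2.46] tilt [ 1.1e-03 -7.0e-04 -1.0e+00]
```

Request:
step_arm --moves '[0.0034,-0.0033,0.03,0,0.0034,-0.0033,0.06,0,0.0034,-0.0033,0.09,0,0.0034,-0.0033,0.115,0,0.0034,-0.0033,0.135,0,0.0034,-0.0033,0.15,0,0.0034,-0.0033,0.16,0,0.0034,-0.0033,0.167,0,0.0034,-0.0033,0.171,0,0.0034,-0.0033,0.171,0]'

```text
t: 5.15
tcp_pos: [0.5555, -0.3332, 0.0294]
tcp_rot: [-0.451, 3.109, -0.0]
wrist_force: [1.0, -0.5, 0.2]
opening: 0.0854
grip_force: 0.0
```

Request:
step_arm --moves '[0,0,0,0,0,0,0,0,0,0,0,0,0,0,0,0,0,0,0,0,0,0,0,0,0,0,0,0,0,0,0,0]' --hand 0.03

```text
t: 5.95
tcp_pos: [0.5558, -0.3334, 0.03]
tcp_rot: [-0.451, 3.108, -0.001]
wrist_force: [-0.7, 1.0, 6.2]
opening: 0.0404
grip_force: 61.6
```

Run:
```python
from h import *
s=snap('wrist'); flange(s,.557,-.332,0)
goto(.5554,-.3337,.18,-73.4); print(status.read_state()['opening'],status.read_state()['grip_force'])
```

```text
plate 12572 ((547.9398803710938, -335.6764831542969), (74.9615707397461, 110.03716278076172), 16.550119400024414)
stub ((546.6339721679688, -335.70367431640625), 32.597145080566406) 3681 0.06629552453114762
t 6.0 row [ 0.0004 -0.0004 -0.1501] roll -0.0015 cur yaw 106.51 q [-0.61  0.77  1.51  0.    0.87 -2.47] tilt [ 8.e-04 -5.e-04 -1.e+00]
0.0401294094732813 61.64776439778507
```

Request:
step_arm --moves '[0,0,-0.015,0,0,0,-0.045,0,0,0,-0.085,0,0,0,-0.125,0,0,0,-0.155,0,0,0.01,-0.17,0,0.002,0.03,-0.17,-0.05,0.004,0.065,-0.17,-0.11,0.007,0.105,-0.17,-0.18,0.01,0.15,-0.17,-0.26,0.013,0.195,-0.17,-0.34,0.016,0.24,-0.17,-0.42]'

```text
t: 7.2
tcp_pos: [0.4699, -0.1054, 0.1985]
tcp_rot: [1.093, -2.944, -0.002]
wrist_force: [2.0, 1.2, -3.4]
opening: 0.04
grip_force: 61.6
```

```bash
python3 -c "
from h import *
goto(.3585,.1987,.2,163)"
```

```text
t 7.2 row [-0.1141  0.3031 -0.001 ] roll -0.5628 cur yaw 130.75 q [-0.32  0.27  1.86  0.    1.02 -2.6 ] tilt [-1.7e-03  8.0e-04 -1.0e+00]
```

Request:
step_arm --moves '[-0.017,0.045,-0.001,-0.08,-0.034,0.09,-0.001,-0.16,-0.051,0.135,-0.001,-0.24,-0.068,0.18,-0.001,-0.33,-0.085,0.22,-0.001,-0.41,-0.098,0.255,-0.001,-0.48,-0.107,0.282,-0.001,-0.53,-0.112,0.297,-0.001,-0.555,-0.114,0.303,-0.001,-0.563,-0.114,0.303,-0.001,-0.563]'

```text
t: 8.2
tcp_pos: [0.3606, 0.1969, 0.1999]
tcp_rot: [1.866, -2.527, -0.0]
wrist_force: [-0.0, -0.2, -5.2]
opening: 0.0402
grip_force: 61.6
```

Run:
```python
from h import *
s=snap('wrist'); cv2.imwrite('pics/e.png',cv2.resize(s['pixels'][:,:,::-1],(800,600)))
w=wcloud(s); im=s['pixels']; hsv=cv2.cvtColor(im,cv2.COLOR_RGB2HSV)
m=(np.hypot(w[...,0]-.5115,w[...,1]-.152)<.06)&(w[...,2]>.03)&(w[...,2]<.058)&(hsv[...,0]<35)&(hsv[...,1]>60)
n,l,st,c=cv2.connectedComponentsWithStats(m.astype(np.uint8))
for i in range(1,n):
    if st[i,4]>8: 
        q=w[l==i]; print(st[i],c[i]); q=q[q[:,2]>.048]; print(len(q),q.mean(0) if len(q) else '',cv2.minEnclosingCircle((q[:,:2]*1000).astype(np.float32)) if len(q) else '')
fl=w[np.isfinite(w[...,2])&(abs(w[...,2]-.182)<.006)]; print(len(fl),cv2.minAreaRect((fl[:,:2]*1000).astype(np.float32)))
R=cv2.Rodrigues(status.read_state()['tcp_rot'])[0]
goto(.5115,.152,.2,163); print(status.read_state()['tcp_pos'])
```

```text
[143 165  15  13 130] [149.71538462 170.67692308]
40 [0.47256326 0.1613237  0.05004286] ((473.0720520019531, 161.79696655273438), 4.660067558288574)
[ 86 166  14  13 122] [ 92.1147541  172.16393443]
30 [0.54454189 0.13947628 0.05020296] ((545.1135864257812, 139.35397338867188), 4.038171768188477)
13052 ((358.1693115234375, 189.00274658203125), (74.95635986328125, 111.09224700927734), 72.81163024902344)
t 8.25 row [-2.000e-03 -1.569e-01 -1.000e-04] roll -0.003 cur yaw 162.83 q [ 0.38  0.14  2.02 -0.    0.98 -2.46] tilt [-7.e-04 -4.e-04 -1.e+00]
[0.36098906 0.19637201 0.20001469]
```

View pics/e.png

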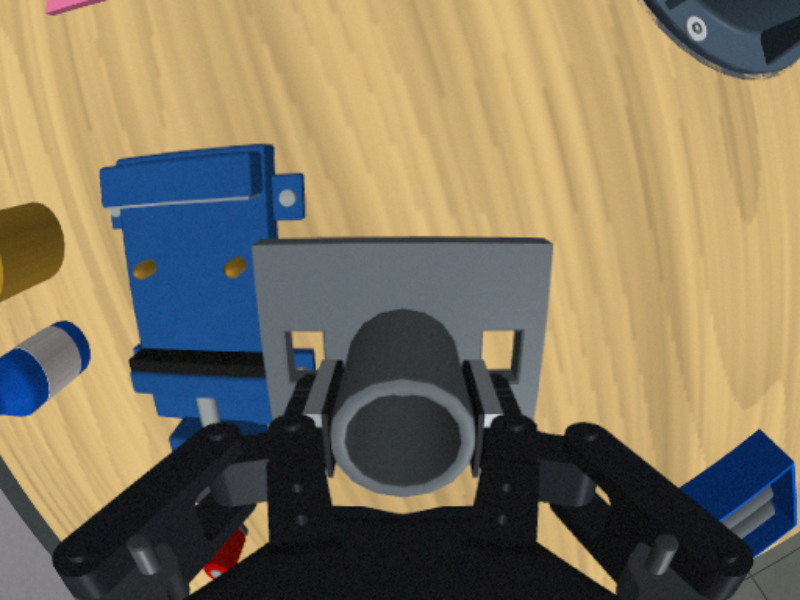

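Pins show at (145,269) and (235,266), and the held flange is level at (400,330). I'll move over the pins and lower to just above them.

Request:
step_arm --moves '[0,-0.02,0,0,0,-0.05,0,0,0,-0.085,0,0,0,-0.115,0,0,0,-0.14,0,0,0,-0.152,0.01,0,0,-0.156,0.03,0,0,-0.156,0.055,0,0,-0.156,0.08,0,0,-0.156,0.094,0,0,-0.156,0.1,0,0,-0.156,0.1,0]'

```text
t: 9.45
tcp_pos: [0.5102, 0.1505, 0.0999]
tcp_rot: [1.864, -2.528, -0.001]
wrist_force: [0.2, 0.6, -3.9]
opening: 0.0403
grip_force: 61.9
```

Run:
```python
from h import *
s=snap('wrist'); cv2.imwrite('pics/f.png',cv2.resize(s['pixels'][100:292,128:384,::-1],(800,600),interpolation=cv2.INTER_CUBIC))
w=wcloud(s); im=s['pixels']; hsv=cv2.cvtColor(im,cv2.COLOR_RGB2HSV)
p=status.read_state()['tcp_pos']; print(p)
u=np.array([.9556,-.295]);v=np.array([.295,.9556]); o=np.array([.5089,.1505])
f=lambda q: np.c_[(q[:,:2]-o)@u,(q[:,:2]-o)@v]*1000
print('tcp',f(p[None]))
fl=w[np.isfinite(w[...,2])&(abs(w[...,2]-p[2]+.018)<.004)&(np.hypot(w[...,0]-p[0],w[...,1]-p[1])<.08)]
print(len(fl),cv2.minAreaRect(f(fl).astype(np.float32)))
m=(w[...,2]>.03)&(w[...,2]<.056)&(hsv[...,0]<35)&(hsv[...,1]>60)&(np.hypot(w[...,0]-p[0],w[...,1]-p[1])<.07)
n,l,st,c=cv2.connectedComponentsWithStats(m.astype(np.uint8))
for i in range(1,n):
    if st[i,4]>8: q=f(w[l==i]); print(st[i],q.min(0),q.max(0),np.percentile(w[l==i][:,2],[5,95]))
goto(.5115,.152,.1,163)
```

```text
[0.51064918 0.15062381 0.10071346]
tcp [[1.63499121 0.63432045]]
12680 ((1.2453384399414062, -7.582355499267578), (110.90425872802734, 75.22418975830078), 0.2046845704317093)
[201 213   6   3  12] [37.18372362  1.68098946] [41.05523928  4.47611136] [0.04971678 0.05238769]
[309 212   7   3  17] [-39.74238095   1.0310903 ] [-34.98574368   4.44962413] [0.0481915  0.05222866]
t 9.5 row [-0.0016 -0.0004  0.0007] roll -0.0031 cur yaw 162.82 q [ 0.2   0.49  1.81  0.    0.84 -2.64] tilt [ 4.e-04  1.e-04 -1.e+00]
```

View pics/f.png

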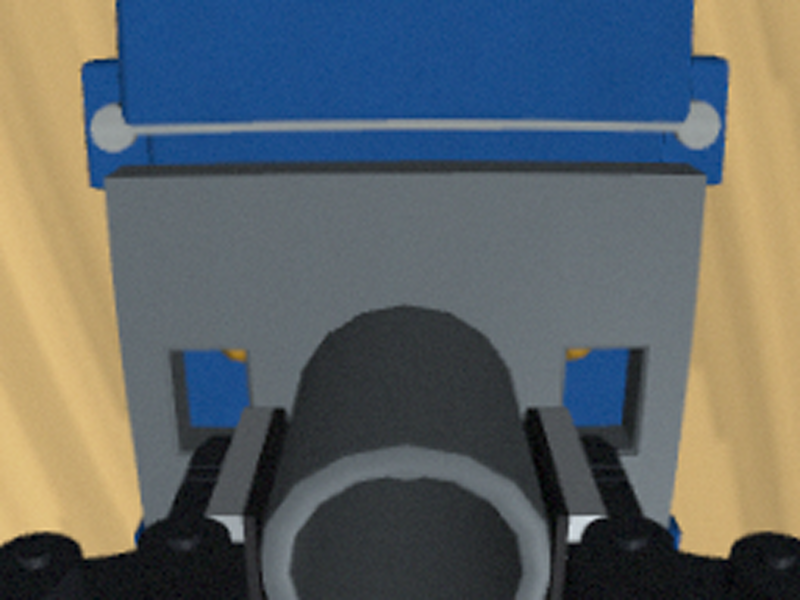

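Both pins show symmetrically through the slots at (235,352) and (577,352), so I'll lower slowly.

Request:
step_arm --moves '[0,0,0.012,0,0,0,0.025,0,0,0,0.036,0,0,0,0.044,0,0,0,0.049,0,0,0,0.053,0,0,0,0.057,0,0,0,0.06,0,0,0,0.062,0,0,0,0.062,0]'

```text
t: 10.5
tcp_pos: [0.5116, 0.1523, 0.0432]
tcp_rot: [-1.863, 2.525, -0.0]
wrist_force: [-24.1, 4.7, 71.6]
opening: 0.0401
grip_force: 72.5
```

I missed the 30 mm bed height: flush was at TCP z ≈ 0.060, so the fingers slid down the stub. I'll relieve the pressure now.

Request:
step_arm --moves '[0,0,-0.004,0,0,0,-0.007,0,0,0,-0.008,0]'

```text
t: 10.8
tcp_pos: [0.5103, 0.1506, 0.0459]
tcp_rot: [1.865, -2.528, -0.0]
wrist_force: [0.1, -0.5, -4.5]
opening: 0.0406
grip_force: 64.5
```

Run:
```python
from h import *
s=snap('wrist'); cv2.imwrite('pics/g.png',cv2.resize(s['pixels'][:,:,::-1],(800,600),interpolation=cv2.INTER_CUBIC))
st=status.read_state(); p=st['tcp_pos']; print(p,st['wrist_force'],st['moment'])
w=wcloud(s)
u=np.array([.9556,-.295]);v=np.array([.295,.9556]); o=np.array([.5089,.1505])
f=lambda q: np.c_[(q[:,:2]-o)@u,(q[:,:2]-o)@v]*1000
print('tcp',f(p[None]))
im=s['pixels']; hsv=cv2.cvtColor(im,cv2.COLOR_RGB2HSV)
m=(np.hypot(w[...,0]-p[0],w[...,1]-p[1])<.08)&(w[...,2]>.034)&(w[...,2]<.056)&(hsv[...,1]<80)
q=f(w[m]); A=np.c_[q,np.ones(len(q))]; z=w[m][:,2]*1000
g=(q[:,1]>-46)&(q[:,1]<-20)&(abs(q[:,0])<55); c=np.linalg.lstsq(A[g],z[g],rcond=None)[0]; print(g.sum(),'plane',c, np.percentile(z[g],[5,50,95]))
```

```text
[0.51028057 0.15052447 0.04583007] [ 0.08930725 -0.3965962  -3.56533043] [ 0.01282116 -0.0185705  -0.01957838]
tcp [[1.31205098 0.43065348]]
10147 plane [-2.11684951e-03  3.66376636e-02  4.55486479e+01] [43.13916765 44.1529224  45.35515315]
```

View pics/g.png

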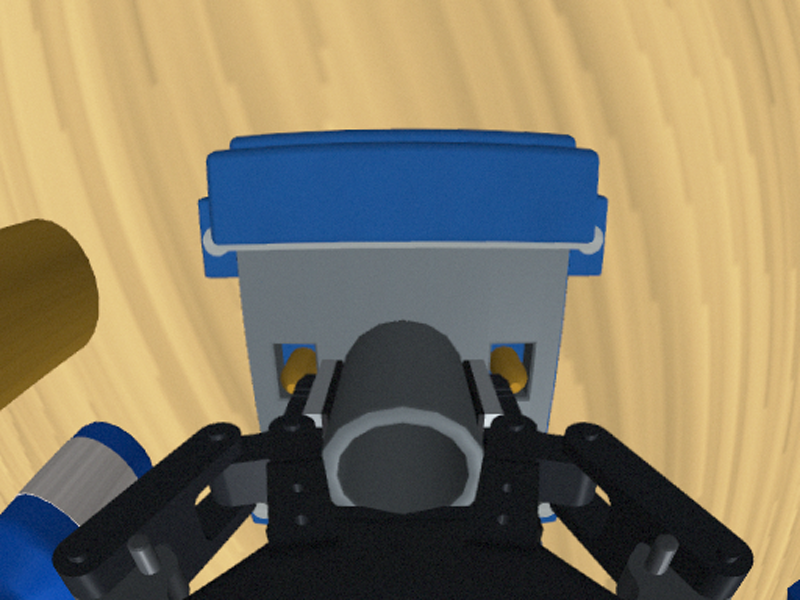

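The pins stand through both slots at (300,370) and (508,370). The flange is held about 2–3 mm up, so I'll lower it to contact. The fingertips are beside the pins, so I'll loosen only slightly, raise, then open fully.

Request:
step_arm --moves '[0,0,0.0012,0,0,0,0.0022,0,0,0,0.0028,0,0,0,0.0028,0]'

```text
t: 11.25
tcp_pos: [0.5103, 0.1505, 0.0435]
tcp_rot: [1.865, -2.528, -0.0]
wrist_force: [-3.2, -1.6, 1.6]
opening: 0.0403
grip_force: 65.2
```

Contact is made: the flange's weight is off the hand.

Request:
step_arm --moves '[0,0,0,0,0,0,0,0,0,0,0,0]' --hand 0.047

```text
t: 11.55
tcp_pos: [0.5106, 0.1507, 0.0435]
tcp_rot: [-1.865, 2.528, -0.0]
wrist_force: [0.1, 0.2, -0.5]
opening: 0.0472
grip_force: 0.0
```

Request:
step_arm --moves '[0,0,-0.004,0,0,0,-0.01,0,0,0,-0.018,0,0,0,-0.022,0]'

```text
t: 11.95
tcp_pos: [0.5109, 0.1508, 0.0666]
tcp_rot: [-1.864, 2.527, -0.001]
wrist_force: [-0.4, 0.1, 0.7]
opening: 0.0471
grip_force: 0.0
```

Request:
step_arm --moves '[0,0,0,0,0,0,-0.005,0,0,0,-0.02,0,0,0,-0.05,0,0,0,-0.09,0,0,0,-0.12,0,0,0,-0.13,0]' --hand 0.075

```text
t: 12.65
tcp_pos: [0.5115, 0.1509, 0.1986]
tcp_rot: [-1.863, 2.525, -0.003]
wrist_force: [0.1, -0.2, -0.7]
opening: 0.0746
grip_force: 0.0
```

Run:
```python
from h import *
s=snap('wrist'); cv2.imwrite('pics/i.png',cv2.resize(s['pixels'][:,:,::-1],(800,600),interpolation=cv2.INTER_CUBIC))
st=status.read_state(); p=st['tcp_pos']; print(p,st['wrist_force'],st['opening'])
w=wcloud(s)
u=np.array([.9556,-.295]);v=np.array([.295,.9556]); o=np.array([.5089,.1505])
f=lambda q: np.c_[(q[:,:2]-o)@u,(q[:,:2]-o)@v]*1000
im=s['pixels']; hsv=cv2.cvtColor(im,cv2.COLOR_RGB2HSV)
m=(np.hypot(w[...,0]-o[0],w[...,1]-o[1])<.08)&(w[...,2]>.034)&(w[...,2]<.05)&(hsv[...,1]<80)
q=f(w[m]); z=w[m][:,2]*1000
g=(abs(q[:,1])<42)&(abs(q[:,0])<53); c=np.linalg.lstsq(np.c_[q,np.ones(len(q))][g],z[g],rcond=None)[0]; print(g.sum(),'plane',c)
m=(np.hypot(w[...,0]-o[0],w[...,1]-o[1])<.06)&(w[...,2]>.09)&(w[...,2]<.102); q=f(w[m]); print('stub',cv2.minEnclosingCircle(q.astype(np.float32)),m.sum())
# knob
m=(hsv[...,0]<8)|(hsv[...,0]>172); m&=(hsv[...,1]>120)&(w[...,2]>.1)&(w[...,2]<.15)
if m.sum(): k=w[m]; k=k[k[:,2]>.13]; print('knob',len(k),k.mean(0),cv2.minEnclosingCircle((k[:,:2]*1000).astype(np.float32)))
t=snap('top'); w=cloud(t); m=(np.hypot(w[...,0]-.552,w[...,1]-.353)<.03)&(w[...,2]>.131)&(t['pixels'][...,0]>90); k=w[m]; print('knob top',m.sum(),k.mean(0),cv2.minEnclosingCircle((k[:,:2]*1000).astype(np.float32)), f(k).mean(0))
```

```text
[0.51145877 0.15092429 0.1984587 ] [0.22123177 0.59503795 0.65652725] 0.07476080668854575
5664 plane [-4.48131839e-04  3.43356045e-04  4.15070461e+01]
stub ((1.229239583015442, -1.901631474494934), 20.883121490478516) 849
knob top 46 [0.55492654 0.35614337 0.13525488] ((554.8602294921875, 356.3895263671875), 12.002914428710938) [-16.68182762 210.09063279]
```

View pics/i.png

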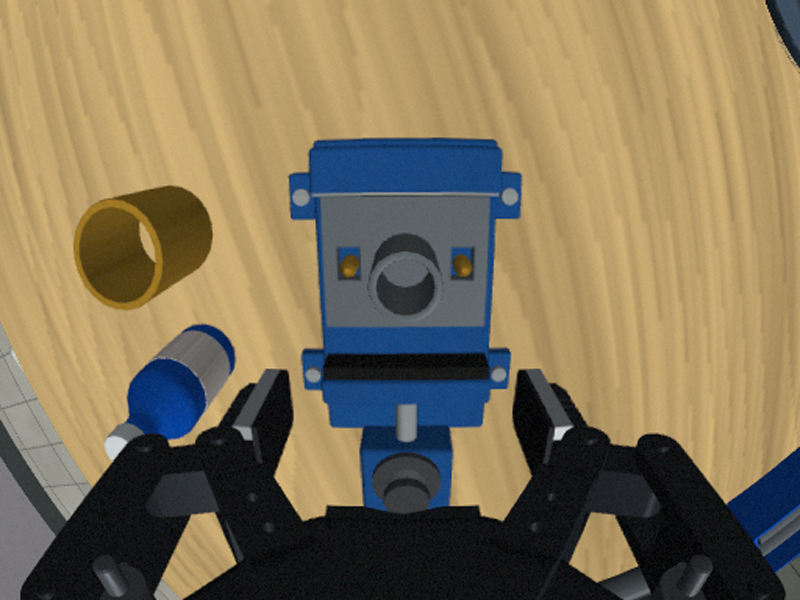

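The flange is flush on the bed: its plane fit is level at 41.5 mm, and the pins at (350,265) and (462,265) stand in the slots. Now over the knob.

```bash
python3 -c "
from h import *
goto(.5533,.3545,.22,163)"
```

```text
t 12.75 row [-0.2072  0.0196 -0.0234] roll -0.003 cur yaw 162.83 q [ 0.2   0.36  1.73  0.    1.05 -2.64] tilt [ 2.1e-03  4.0e-04 -1.0e+00]
```

Request:
step_arm --moves '[-0.03,0.003,-0.005,0,-0.07,0.007,-0.015,0,-0.11,0.011,-0.023,0,-0.15,0.015,-0.023,0,-0.18,0.017,-0.023,0,-0.2,0.019,-0.023,0,-0.207,0.02,-0.023,0,-0.207,0.02,-0.023,0,-0.207,0.02,-0.023,0]' --hand 0.06

```text
t: 13.65
tcp_pos: [0.5522, 0.3533, 0.2176]
tcp_rot: [1.864, -2.527, -0.0]
wrist_force: [0.8, -1.1, -0.3]
opening: 0.0599
grip_force: 0.0
```

Run:
```python
from h import *
s=snap('wrist'); cv2.imwrite('pics/j.png',cv2.resize(s['pixels'][:,:,::-1],(800,600),interpolation=cv2.INTER_CUBIC))
w=wcloud(s); im=s['pixels']; hsv=cv2.cvtColor(im,cv2.COLOR_RGB2HSV)
m=((hsv[...,0]<8)|(hsv[...,0]>172))&(hsv[...,1]>100)&(w[...,2]>.09)&(w[...,2]<.15)
k=w[m]; print(m.sum(),np.percentile(k[:,2],[5,50,95]))
# fit vertical cylinder r=12
from scipy.optimize import least_squares
m=(np.hypot(w[...,0]-.553,w[...,1]-.3545)<.03)&(w[...,2]>.129)&(w[...,2]<.145)
k=w[m]; print('topface',len(k),k.mean(0),cv2.minEnclosingCircle((k[:,:2]*1000).astype(np.float32)))
m=(np.hypot(w[...,0]-.557,w[...,1]-.304)<.04)&(w[...,2]>.06)
h=w[m]; print('hub',len(h),np.unique(np.round(h[:,2],3),return_counts=True))
goto(.5533,.3545,.12,163); print(status.read_state()['tcp_pos'])
```

```text
771 [0.1011761  0.13462232 0.13619725]
topface 660 [0.55236148 0.35226523 0.13509408] ((552.6716918945312, 353.4509582519531), 11.969948768615723)
hub 13680 (array([0.06 , 0.061, 0.062, 0.063, 0.064, 0.065, 0.066, 0.067, 0.068,
       0.069, 0.07 , 0.071, 0.072, 0.084, 0.085, 0.086, 0.087, 0.088,
       0.089, 0.09 , 0.091, 0.092, 0.093, 0.094, 0.095, 0.096, 0.097,
       0.098, 0.099, 0.1  , 0.101, 0.102, 0.103, 0.104, 0.105, 0.106,
       0.107, 0.108, 0.109, 0.11 , 0.111, 0.112, 0.113, 0.114, 0.115,
       0.116, 0.117, 0.118, 0.119, 0.12 , 0.121, 0.122, 0.123, 0.124,
       0.125, 0.126, 0.127, 0.128, 0.129, 0.13 , 0.131, 0.132, 0.133,
       0.134, 0.135, 0.136, 0.223, 0.224, 0.225, 0.226, 0.227, 0.228,
       0.229, 0.23 , 0.231, 0.232, 0.233, 0.234, 0.235, 0.236, 0.237,
       0.238, 0.239, 0.24 , 0.241, 0.242, 0.243, 0.244, 0.245, 0.246,
       0.247, 0.248, 0.249, 0.25 , 0.251, 0.252, 0.253, 0.254, 0.255,
       0.256, 0.257, 0.258, 0.259, 0.26 , 0.261, 0.262, 0.263, 0.264,
       0.265, 0.266, 0.267, 0.268, 0.269, 0.27 , 0.271, 0.272, 0.273,
       0.274, 0.275, 0.276, 0.27
[... 748 characters left out ...]
12,  13,  14,  16,  10,  16,  12,  14,
        16,  17,  17,  16,  22,  16,  24,  17,  17,  18,  17,  26,  17,
        17,  25,  17,  26,  25,  24,  19,  25,  22,  27,  23,  39,  50,
        12,  13,  24,  12,  21,  25,  37,  40,  52,  58,  43,  50,  49,
        53,  50,  57,  61,  47,  43,  31,  20,   6,   7,  10,  35,  37,
        62,  55,  94, 131, 162, 174, 187, 159, 190, 207, 222, 231, 239,
       232, 243, 241, 221, 227, 244, 237, 237, 240, 231, 256, 290, 334,
       373, 354, 325, 331, 283, 258, 236, 183,  36,   1]))
t 13.7 row [-0.0015 -0.0006  0.098 ] roll -0.0037 cur yaw 162.79 q [ 0.5   0.56  1.37 -0.    1.22 -2.34] tilt [-7.e-04 -6.e-04 -1.e+00]
[0.5523183  0.35326657 0.21804541]
```

View pics/j.png

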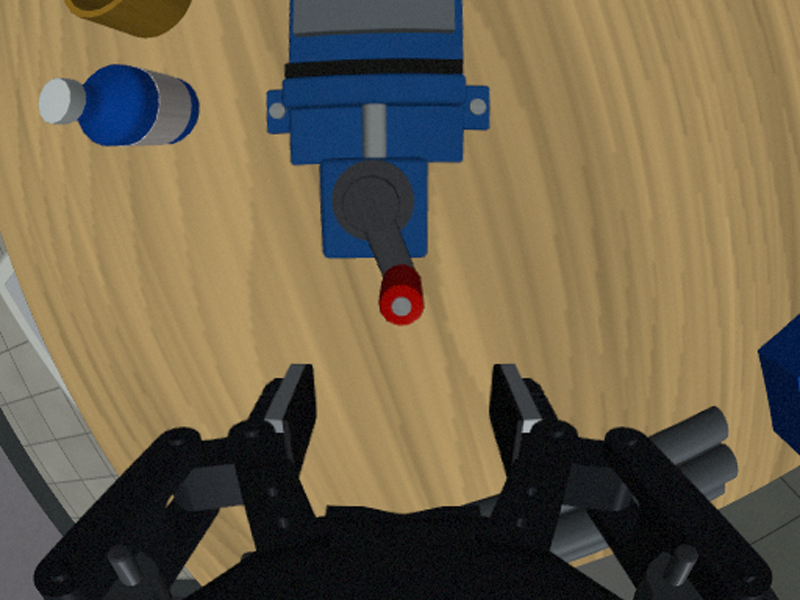

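The knob top is at (402,305), centred under the hand, and it lies 50.0 mm from the estimated spindle. I'll pinch it.

Request:
step_arm --moves '[0,-0.0004,0.03,0,0,-0.0004,0.06,0,0,-0.0004,0.085,0,0,-0.0004,0.105,0,0,-0.0004,0.115,0,0,-0.0004,0.118,0,0,-0.0004,0.118,0]'

```text
t: 14.4
tcp_pos: [0.5531, 0.354, 0.101]
tcp_rot: [-1.864, 2.528, -0.0]
wrist_force: [-0.0, 0.5, -1.2]
opening: 0.0599
grip_force: 0.0
```

Request:
step_arm --moves '[0,0,0,0,0,0,0,0,0,0,0,0,0,0,0,0,0,0,0,0,0,0,0,0]' --hand 0.01

```text
t: 15.0
tcp_pos: [0.5532, 0.3545, 0.1013]
tcp_rot: [-1.864, 2.527, -0.0]
wrist_force: [-1.1, 0.9, 5.4]
opening: 0.0227
grip_force: 58.6
```

```bash
cat > circ.py <<'E'
import sys
from h import *
# world spindle, tool axes
c=np.array([.5567,.3037]); a0=float(sys.argv[1]) if len(sys.argv)>1 else None
st=status.read_state(); R=cv2.Rodrigues(np.array(st['tcp_rot']))[0]; p=st['tcp_pos'][:2]
a=np.arctan2(*(p-c)[::-1]); print('now angle',np.degrees(a),'r',np.hypot(*(p-c)),'z',st['tcp_pos'][2],st['wrist_force'],st['opening'],st['t'])
out=[]
for k in range(1,13):
    b=a-np.radians(20*k); d=c+.05*np.array([np.cos(b),np.sin(b)])-p
    out+= [round(float(R[:2,0]@d),4),round(float(R[:2,1]@d),4),0,0]
print(out)
E
python3 circ.py
```

```text
now angle 93.93728391527837 r 0.05094710742059846 z 0.10127108319569554 [-1.10008427  0.88562164  5.41699868] 0.022668469470326746 15.0
[-0.0025, -0.0174, 0, 0, 0.0002, -0.0345, 0, 0, 0.0086, -0.0497, 0, 0, 0.0217, -0.0612, 0, 0, 0.0379, -0.0674, 0, 0, 0.0553, -0.0677, 0, 0, 0.0717, -0.0621, 0, 0, 0.0852, -0.0512, 0, 0, 0.0942, -0.0363, 0, 0, 0.0975, -0.0193, 0, 0, 0.0948, -0.0021, 0, 0, 0.0864, 0.0131, 0, 0]
```

Request:
step_arm --moves '[-0.0015,-0.009,0,0,-0.0025,-0.017,0,0,0,-0.034,0,0,0.009,-0.05,0,0,0.022,-0.061,0,0]'

```text
t: 15.5
tcp_pos: [0.6056, 0.3159, 0.1013]
tcp_rot: [-1.864, 2.526, 0.001]
wrist_force: [-3.9, 3.4, 5.0]
opening: 0.0227
grip_force: 58.9
```

```bash
python3 circ.py
```

```text
now angle 13.987962876776473 r 0.05040906480385656 z 0.10131815137122145 [-3.89941616  3.37021649  4.97480396] 0.022668215109074238 15.5
[0.0164, -0.0059, 0, 0, 0.0338, -0.0063, 0, 0, 0.0502, -0.0006, 0, 0, 0.0637, 0.0103, 0, 0, 0.0727, 0.0251, 0, 0, 0.076, 0.0422, 0, 0, 0.0734, 0.0593, 0, 0, 0.065, 0.0745, 0, 0, 0.0519, 0.086, 0, 0, 0.0357, 0.0922, 0, 0, 0.0183, 0.0926, 0, 0, 0.0019, 0.0869, 0, 0]
```

It turns smoothly with forces of about 5 N, so I'll carry on.

Request:
step_arm --moves '[0.016,-0.006,0,0,0.034,-0.006,0,0,0.05,-0.001,0,0,0.064,0.01,0,0,0.073,0.025,0,0,0.076,0.042,0,0,0.073,0.059,0,0,0.065,0.0745,0,0,0.052,0.086,0,0,0.036,0.092,0,0,0.018,0.0925,0,0,0.002,0.087,0,0]'

```text
t: 16.7
tcp_pos: [0.5205, 0.3396, 0.1011]
tcp_rot: [1.865, -2.527, 0.0]
wrist_force: [1.2, -6.5, 6.3]
opening: 0.0225
grip_force: 60.6
```

```bash
python3 circ.py
```

```text
now angle 135.24351017237643 r 0.050977826912984095 z 0.10113447936745908 [ 1.21778498 -6.46963272  6.25888699] 0.022546046394677124 16.7
[-0.0133, -0.0115, 0, 0, -0.0226, -0.0261, 0, 0, -0.0263, -0.0431, 0, 0, -0.024, -0.0603, 0, 0, -0.016, -0.0757, 0, 0, -0.0031, -0.0874, 0, 0, 0.0129, -0.094, 0, 0, 0.0303, -0.0947, 0, 0, 0.0468, -0.0895, 0, 0, 0.0606, -0.0789, 0, 0, 0.0699, -0.0642, 0, 0, 0.0736, -0.0472, 0, 0]
```

Request:
step_arm --moves '[-0.013,-0.0115,0,0,-0.0225,-0.026,0,0,-0.026,-0.043,0,0,-0.024,-0.06,0,0,-0.016,-0.0755,0,0,-0.003,-0.087,0,0,0.013,-0.094,0,0,0.03,-0.0945,0,0,0.047,-0.0895,0,0,0.0605,-0.079,0,0,0.07,-0.064,0,0,0.0735,-0.047,0,0]'

```text
t: 17.9
tcp_pos: [0.5448, 0.2553, 0.1013]
tcp_rot: [-1.861, 2.526, -0.001]
wrist_force: [7.6, 11.0, -1.7]
opening: 0.0223
grip_force: 60.0
```

```bash
python3 circ.py
```

```text
now angle -103.78529880365568 r 0.0498573503903492 z 0.10130883522597305 [ 7.56576105 11.00555099 -1.68826507] 0.02230482321087768 17.9
[-0.0018, 0.0172, 0, 0, -0.0096, 0.0328, 0, 0, -0.0222, 0.0447, 0, 0, -0.0382, 0.0516, 0, 0, -0.0555, 0.0527, 0, 0, -0.0721, 0.0477, 0, 0, -0.0861, 0.0374, 0, 0, -0.0956, 0.0229, 0, 0, -0.0997, 0.006, 0, 0, -0.0977, -0.0113, 0, 0, -0.0899, -0.0268, 0, 0, -0.0773, -0.0387, 0, 0]
```

Request:
step_arm --moves '[-0.002,0.017,0,0,-0.0095,0.033,0,0,-0.022,0.0445,0,0,-0.038,0.0515,0,0,-0.0555,0.0525,0,0,-0.072,0.0475,0,0,-0.086,0.0375,0,0,-0.0955,0.023,0,0,-0.0995,0.006,0,0,-0.0975,-0.0115,0,0,-0.09,-0.027,0,0,-0.0775,-0.0385,0,0]'

```text
t: 19.1
tcp_pos: [0.6047, 0.3191, 0.1014]
tcp_rot: [-1.864, 2.525, 0.002]
wrist_force: [-1.6, 5.8, 5.4]
opening: 0.0225
grip_force: 61.3
```

```bash
cat > jaw.py <<'E'
from h import *
t=snap('top'); w=cloud(t); o=np.array([.5095,.1508]);u=np.array([.9556,-.295]);v=np.array([.295,.9556])
d=w[...,:2]-o; a=d@u*1000; b=d@v*1000
m=(abs(a)<55)&(b>20)&(b<110)&(w[...,2]>.051)&(w[...,2]<.064)
print('jaw top y range',m.sum(),np.percentile(b[m],[1,5,95,99]))
m=(abs(a)<30)&(abs(b)<30)&(w[...,2]>.088)&(w[...,2]<.105); print('stub',m.sum(),a[m].mean(),b[m].mean())
E
python3 circ.py; python3 jaw.py
```

```text
now angle 17.7446285140841 r 0.050380322900459296 z 0.10135616845828373 [-1.619325    5.81166032  5.40817717] 0.02252134502179154 19.1
[0.016, -0.007, 0, 0, 0.0333, -0.0085, 0, 0, 0.05, -0.0039, 0, 0, 0.0642, 0.006, 0, 0, 0.0742, 0.0203, 0, 0, 0.0786, 0.0371, 0, 0, 0.0771, 0.0544, 0, 0, 0.0697, 0.0701, 0, 0, 0.0574, 0.0823, 0, 0, 0.0417, 0.0897, 0, 0, 0.0244, 0.0911, 0, 0, 0.0076, 0.0866, 0, 0]
jaw top y range 314 [43.60512838 45.00194394 79.00566173 99.20698393]
stub 71 2.264837991981764 -1.6520263073559298
```

Request:
step_arm --moves '[0.016,-0.007,0,0,0.0335,-0.0085,0,0,0.05,-0.004,0,0,0.064,0.006,0,0,0.074,0.0205,0,0,0.0785,0.037,0,0,0.077,0.0545,0,0,0.0695,0.07,0,0,0.0575,0.0825,0,0,0.0415,0.0895,0,0,0.0245,0.091,0,0,0.0075,0.0865,0,0]'

```text
t: 20.35
tcp_pos: [0.5179, 0.3366, 0.101]
tcp_rot: [1.864, -2.526, -0.001]
wrist_force: [-1.2, -7.3, 9.4]
opening: 0.0227
grip_force: 61.7
```

```bash
python3 circ.py; python3 jaw.py
```

```text
now angle 139.70019546378887 r 0.050927440582094266 z 0.10103743062906986 [-1.2113494  -7.32817814  9.41910366] 0.022683619263210705 20.35
[-0.0142, -0.0104, 0, 0, -0.0246, -0.0243, 0, 0, -0.0296, -0.0409, 0, 0, -0.0286, -0.0582, 0, 0, -0.0218, -0.0742, 0, 0, -0.0099, -0.0868, 0, 0, 0.0056, -0.0947, 0, 0, 0.0228, -0.0967, 0, 0, 0.0397, -0.0928, 0, 0, 0.0542, -0.0833, 0, 0, 0.0647, -0.0694, 0, 0, 0.0697, -0.0528, 0, 0]
jaw top y range 326 [ 43.49232212  44.37317692  87.43563225 103.736579  ]
stub 69 2.2832744979918598 -1.772302521226768
```

Request:
step_arm --moves '[-0.014,-0.0105,0,0,-0.0245,-0.0245,0,0,-0.0295,-0.041,0,0,-0.0285,-0.058,0,0,-0.022,-0.074,0,0,-0.01,-0.087,0,0,0.0055,-0.0945,0,0,0.023,-0.0965,0,0,0.0395,-0.093,0,0,0.054,-0.0835,0,0,0.0645,-0.0695,0,0,0.0695,-0.053,0,0]'

```text
t: 21.6
tcp_pos: [0.5499, 0.2544, 0.1013]
tcp_rot: [-1.862, 2.526, -0.001]
wrist_force: [7.9, 10.2, -1.4]
opening: 0.0225
grip_force: 60.9
```

Request:
step_arm --moves '[0,0,0,0,0,0,0,0,0,0,0,0]' --hand 0.05

```text
t: 21.9
tcp_pos: [0.5493, 0.2538, 0.1002]
tcp_rot: [1.865, -2.527, -0.0]
wrist_force: [-0.7, -0.1, 0.3]
opening: 0.0502
grip_force: 0.0
```

Request:
step_arm --moves '[0,0,-0.01,0,0,0,-0.03,0,0,0,-0.06,0,0,0,-0.09,0,0,0,-0.1,0,0,0,-0.1,0]'

```text
t: 22.5
tcp_pos: [0.5498, 0.254, 0.202]
tcp_rot: [-1.863, 2.526, -0.001]
wrist_force: [0.3, 1.0, -1.0]
opening: 0.0502
grip_force: 0.0
```

```bash
python3 circ.py|head -1; python3 jaw.py
python3 - <<'E'
from h import *
s=snap('wrist'); cv2.imwrite('pics/k.png',cv2.resize(s['pixels'][:,:,::-1],(800,600),interpolation=cv2.INTER_CUBIC))
w=wcloud(s); im=s['pixels']; o=np.array([.5095,.1508]);u=np.array([.9556,-.295]);v=np.array([.295,.9556])
d=w[...,:2]-o; a=d@u*1000; b=d@v*1000; z=w[...,2]*1000
def sel(*c): return np.logical_and.reduce(c)
m=sel(abs(a)<50,b>25,b<100,z>54,z<62); print('jaw',np.percentile(b[m],[.5,2,98]))
m=sel(abs(a)<50,b>-75,b<-40,z>52,z<60); print('fixed',np.percentile(b[m],[2,98,99.5]) if m.any() else 0)
m=sel(abs(a)<30,abs(b)<40,z>93,z<101); print('stub',m.sum(),cv2.minEnclosingCircle(np.c_[a[m],b[m]].astype(np.float32)))
m=sel(abs(a)<50,abs(b+4)<40,z>36,z<48,im.min(-1)>50); c=np.linalg.lstsq(np.c_[a[m],b[m],np.ones(m.sum())],z[m],rcond=None)[0]; print('plane',m.sum(),c)
E
```

```text
now angle -97.9497915923389 r 0.050158391613327476 z 0.20200663465218585 [ 0.3458428   1.03130643 -1.03575552] 0.05021204919314021 22.5
jaw top y range 303 [ 43.87120958  45.13736134  82.06724832 104.19966144]
stub 73 2.351786830771594 -1.9065247087688049
jaw [41.11490681 41.32797092 65.59816063]
fixed [-64.32891873 -48.85561022 -48.52931512]
stub 835 ((0.8602807521820068, -3.9142351150512695), 20.889516830444336)
plane 5738 [ 5.95679730e-06 -1.77463897e-04  4.15165187e+01]
```

View pics/k.png

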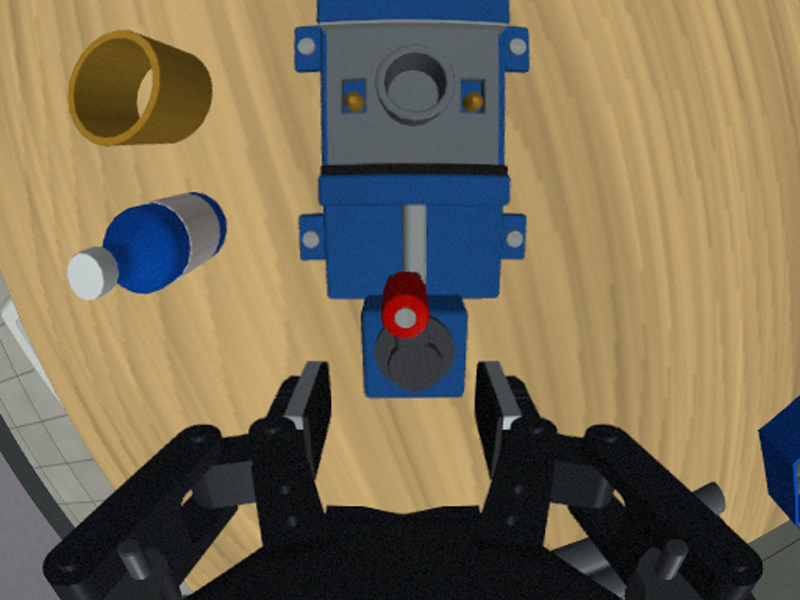

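The view shows the flange against the fixed jaw (origin y ≈ -3.9 mm), level and flush. The sliding jaw's rear edge is at about y = 66, which puts its unsqueezed face at about 37, so it is fully tight. The bottle and coupling are standing and the hand is clear.

```bash
python3 -c "
from h import *
print(r.finish_job())"
```

```text
the job is handed in; nothing more can be done
None
```

The flange is flush on the bed over both pins and clamped against the fixed jaw, and the job is handed in at about 22.6 s; while lowering it I overshot and pressed it onto the bed, with a wrist force of about 72 N (limit 120 N) and the fingers sliding down the stub, but it was not dropped and nothing nearby was touched.

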